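# Seat the blank in its drilling nest and close its clamp

### The job

One of the three drilling stations in the row is not ready: its clamp is up and its steel blank sits a little way out of its nest, towards you. With the fingertips, picking nothing up, gently push that blank fully home against its two stop pins, then close its clamp until the foot rests on the blank, and draw the hand clear. Leave the two clamped stations and everything else on the bench as they are.

Things in the scene. Friction and masses are not known exactly. Their poses are not given: they have to be found in the camera images.
- clamp_a: The station to be made ready (any of the three places in the row): toggle clamp on its own white plate, 140 x 80 x 12 mm. Origin: centre of that plate's underside, 10 mm above the bench on the grey fixture plate; z up, +x from the nest to the red handle (roughly away from the robot). Hinge axis along y at x = 30, z = 42.5 mm.
- nest_a_home (a point): Where the middle of blank_a is when fully home: x = -50, z = 30.5 mm in the clamp_a frame, same axes. From this point: stop pins (6 mm thick) touch the blank's far edge at x = +35, y = +-15 mm; ledges 3 mm below it; side rails 53 mm apart, tops level with its middle, x = -28 to +26 mm; white plate's front edge x = -20 mm, so the blank's front edge (x = -35 mm) overhangs.
- blank_a_mid (a point): steel blank, 70 (x) x 50 (y) x 6 mm, two 7 mm holes near its -x end; the point is its middle, half-way up, axes along its edges. It lies in the nest of clamp_a, 7 to 14 mm short of the pins, towards the robot; it slides freely on the ledges, 0.16 kg.
- clamp_a_lever (a joint): Hinge of clamp_a's clamp, rad: grows as the arm's nose lifts and the red handle leans away from the nest; starts 0.6 to 0.85, about 0.1 with the foot on a blank. Stays where left (friction 0.15 N m, no spring). Closes by pushing the handle over from behind towards the nest (2 N near its top) or by pressing the nose down (3 N). Handle: 20 mm thick, top 97 mm from the hinge axis, upright when closed.
- clamp_a_spindle (a point): Centre of the top of the foot's screw (7 mm thick) at the nose of clamp_a's arm; swings with the arm about the hinge axis; in the clamp_a frame x = -40, z = 57.5 mm at joint value 0. The arm is 12 mm wide, 10 mm high, ends 8 mm beyond the screw; the screw stands 10 mm above it.
- clamp_b: A station that is ready and must be left alone, same build and axes as clamp_a, one of the row 115 mm apart. Its arm is down and its handle upright, top 150 mm above the bench. (A fourth, closed clamp of the same kind, without a nest, stands alone behind the row and is no part of the job.)
- clamp_b_lever (a joint): hinge of the clamp of clamp_b, as for clamp_a; closed on its blank, about 0.1.
- blank_b_mid (a point): steel blank, 70 (x) x 50 (y) x 6 mm, two 7 mm holes near its -x end; the point is its middle, half-way up, axes along its edges. Held home in the nest of clamp_b; leave alone.
- clamp_c: A station that is ready and must be left alone, same build and axes as clamp_a, one of the row 115 mm apart. Its arm is down and its handle upright, top 150 mm above the bench. (A fourth, closed clamp of the same kind, without a nest, stands alone behind the row and is no part of the job.)
- clamp_c_lever (a joint): hinge of the clamp of clamp_c, as for clamp_a; closed on its blank, about 0.1.
- blank_c_mid (a point): steel blank, 70 (x) x 50 (y) x 6 mm, two 7 mm holes near its -x end; the point is its middle, half-way up, axes along its edges. Held home in the nest of clamp_c; leave alone.
- blank_tray: open dark tray, 159 mm long, 45 mm high, heavy, with spare blanks; origin under its centre, long side along its y; leave alone.
- oil_bottle: black oil bottle with a spout, 64 mm across, 203 mm tall, origin under its centre; bystander.
- marker: marker pen lying on the bench, 133 mm long, 20 mm thick, origin under its middle; bystander.
- drill_chuck: steel drill chuck standing on the bench, 40 mm across, 50 mm tall, origin under its centre; bystander.
- blank_a: the same blank as blank_a_mid; origin at the centre of its underside, same axes.
There are look-alikes about, which are no part of the job. Leave any red look-alike of the blank_a alone.

How it is judged:
By the outcome, as a careful person would: the job done as asked, in the order asked, and still so for the second after the job is handed in, with the robot touching nothing.
It also fails if it takes over 42 s, if anything falls off the work surface, if the arm or the gripper's body presses on something with over 40 N, if the wrist force passes 120 N, or if a joint passes its speed limit or range.

### The arm

A 7-joint arm with a two-finger parallel gripper is mounted at the origin on a cart in front of the work surface, level with it; the furniture and walls round the work are solid. World frame = base frame: x ahead of the robot, y to its left, z up, the work surface at z = 0. Lengths are in mm, angles in degrees, forces in N, time in s.
With the tool pointing down it reaches from about 350 to 900 mm from the base axis. Payload 19.9 kg.
Tool frame: the origin (TCP) lies midway between the tips of the shut fingers; the grasp point (between the pads) lies 19 mm behind it; x points along the fingers, z is the direction in which the jaws open and shut, and the axes are right-handed (so a half turn about x gives the same grasp; the last joint's range is limited). The gripper opens to 94 mm and grips with 3 to 60 N. Pads are 16 mm wide; open, the fingers measure 119 mm over their backs; the gripper's body (75 mm by 177 mm) begins 78 mm behind the grasp point.
Start: joints at [65.861, 23.915, -0.59, 92.452, 0.269, 63.638, -3.037], TCP at [231.701, -580.442, 205.425] pointing down, gripper open.
Joint ranges: [-161.28, 161.28], [-22.2, 115.67], [-73.04, 71.86], [3.21, 147.25], [-68.34, 248.33], [10.77, 114.83], [-161.83, 161.83]. Speed limits (degrees/s): [108.29, 108.29, 136.94, 136.94, 172.46, 172.46, 172.46].

### API

Orientations are given as a 3x3 rotation matrix whose columns are the frame's x, y, z axes.
In Python, from cell import bot gives the robot as it stands. The module is installed in compiled form; this text tells all that it offers.
- The arm moves only by the tool send_rows, never from a script. Its argument "deltas" is a list of rows, each an object of numbers: "tx", "ty", "tz": the shift along the tool's x, y, z in cm; "twist": the turn about the tool's x in degrees; "claw": the closure in counts, from 0 (fully open) to 255 (shut). In form: [{"tx": .., "ty": .., "tz": .., "twist": .., "claw": ..}, ...]. A call has 1 to 20 rows; each row shifts and turns the commanded pose from where the row before left it, along the tool's axes as they then stand; what a row does not reach is not made up. A row lasts 1/8 s, in which the tool goes at most 62.5 mm and 10.7 degrees, less where a joint would pass 70% of its speed; a pose out of reach is approached as far as the arm can. A call is refused whole if a number of a shift passes 6.25 or a number of a turn 10.7, either way. A call with a gripper value outside its range is refused whole. The fingers move at their own pace and stop on an object; "newtons" is the grip in N (left out, the last holds). Time passes only in rows, so rows that do not move let the fingers close. It gives the time, the measured TCP pose, the force and the opening at its end, in the units of the state.
- bot.state(): the state, without advancing time (a new reading comes with each control period).
- bot.get_image(name): name is "scene" or "top"; returns a dict with "image" (420x560x3 uint8, red, green, blue), "z_map" (420x560 float32, mm along the optical axis (not along the pixel's ray), 0 where there is no reading), "mtx" (3x3 intrinsics, pixels), "T" (4x4, takes a point from camera to world coordinates). Camera axes: x right, y down, z forward; pixel columns grow to the right and rows downward; lengths in mm; the calibration is good to about 2 mm. A picture is of the moment at which its call begins.
- bot.close_job(): hands the job in, once; it reports no verdict.
The state is a dict: "t": time; "joint_pos": joint angles; "qd": joint speeds; "joint_torque": joint torques, N m; "ee_pos": TCP position; "tcp_rot": TCP orientation; "ft_force": force on the tool from outside, world axes, zero at the start; "ft_torque": the same for the moment, N m; "grip_width": finger opening in mm.
Only numpy, scipy, OpenCV 4.12 (cv2) and the standard library are available. Lean on these libraries where they do the work, as an engineer would, in place of code of your own. Each camera call takes 0.05 s, during which the arm holds its last target.

## Working session

There is one attempt and no reset: what is moved stays moved. The work goes in short steps, Python scripts to look and compute and a tool call to move; the robot and the scene stay as the last step left them, time stands still between calls to the robot, and variables do not carry over. Pictures are saved under pics/ and viewed, and the job is handed in when it is done.

Besides the shell and the picture viewer there is one more tool, called after "Emit:" as name(argument=value, ...), one argument or row to a line, values as JSON. send_rows: Moves the arm, as the interface text tells. Its arguments: {"type":"object","properties":{"deltas":{"type":"array","items":{"type":"object","properties":{"tx":{"type":"number"},"ty":{"type":"number"},"tz":{"type":"number"},"twist":{"type":"number"},"claw":{"type":"number"}}}},"newtons":{"type":"number"}},"required":["deltas"]}

```bash
mkdir -p pics; cat > h.py <<'E'
import numpy as np,cv2
from cell import bot
def grab(n,f):
    d=bot.get_image(n); np.savez(f'{f}.npz',**d); cv2.imwrite(f'pics/{f}.png',d['image'][:,:,::-1]); return d
def pt(d,u,v,z=None):
    K=d['mtx'];T=d['T'];r=np.array([(u-K[0,2])/K[0,0],(v-K[1,2])/K[1,1],1])
    if z is None: p=r*d['z_map'][int(v),int(u)]; return T[:3,:3]@p+T[:3,3]
    w=T[:3,:3]@r; s=(z-T[2,3])/w[2]; return T[:3,3]+s*w
def crop(d,u0,v0,u1,v1,k,f): cv2.imwrite(f'pics/{f}.png',cv2.resize(d['image'][v0:v1,u0:u1,::-1],None,fx=k,fy=k,interpolation=cv2.INTER_CUBIC))
def load(f): return dict(np.load(f'{f}.npz'))
def proj(d,p):
    T=np.linalg.inv(d['T']);c=T[:3,:3]@np.array(p)+T[:3,3];q=d['mtx']@c;return q[:2]/q[2]
E
python3 - <<'E'
from h import *
np.set_printoptions(precision=3,suppress=True)
for n in('scene','top'):
    d=grab(n,n+'0');print(d['mtx'],d['T'])
s=bot.state();print(s)
E
```

```text
[[444.528   0.    283.009]
 [  0.    444.528 208.982]
 [  0.      0.      1.   ]] [[  -0.798   -0.356    0.486 -107.625]
 [  -0.602    0.498   -0.624  787.911]
 [  -0.02    -0.791   -0.612  904.633]
 [   0.       0.       0.       1.   ]]
[[509.117   0.    279.374]
 [  0.    509.117 211.064]
 [  0.      0.      1.   ]] [[  -0.017   -0.986    0.167  314.595]
 [  -1.       0.013   -0.021  -56.708]
 [   0.019   -0.167   -0.986 1329.262]
 [   0.       0.       0.       1.   ]]
{'t': 0.1, 'joint_pos': array([65.86 , 23.943, -0.592, 92.48 ,  0.267, 63.637, -3.035]), 'qd': array([-0.016, -0.103,  0.069, -0.118, -0.07 ,  0.078, -0.13 ]), 'joint_torque': array([  0.003, -85.258,   0.641, -42.668,  -0.049,   0.016,   0.   ]), 'ee_pos': array([ 231.622, -580.15 ,  204.915]), 'tcp_rot': array([[-0.   ,  0.929,  0.371],
       [ 0.001,  0.371, -0.929],
       [-1.   , -0.   , -0.001]]), 'ft_force': array([0.106, 0.027, 0.408]), 'ft_torque': array([ 0.011,  0.005, -0.028]), 'grip_width': 93.89741715436114}
```

```bash
ls pics
```

```text
scene0.png
top0.png
```

View pics/scene0.png

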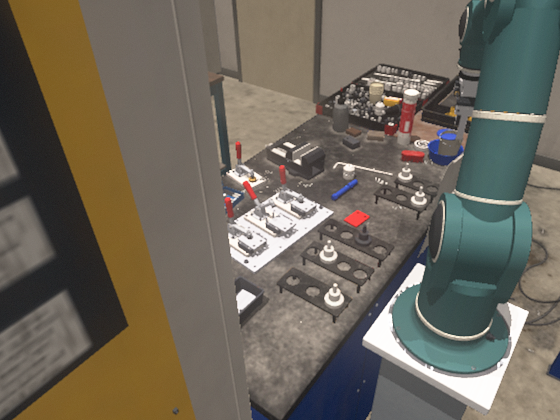

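View pics/top0.png

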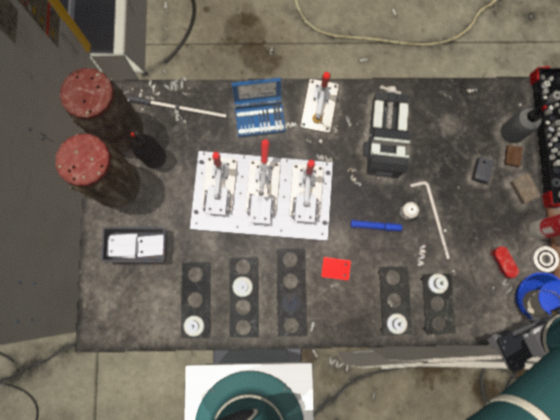

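The middle station (top image, 263,190) has its handle leaning back. The outer two (218,190 and 308,190) look closed. The red plate at (336,268) is the look-alike. I'll enlarge the row to confirm.

```bash
python3 - <<'E'
from h import *
d=load('top0');crop(d,185,130,340,245,5,'c1')
d=load('scene0');crop(d,215,130,345,275,4,'c2')
E
```

```text
(no output)
```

View pics/c1.png

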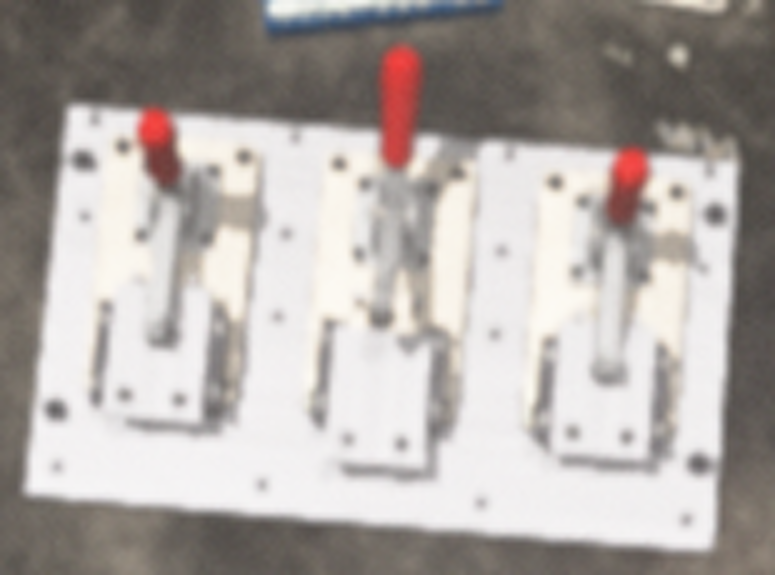

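View pics/c2.png

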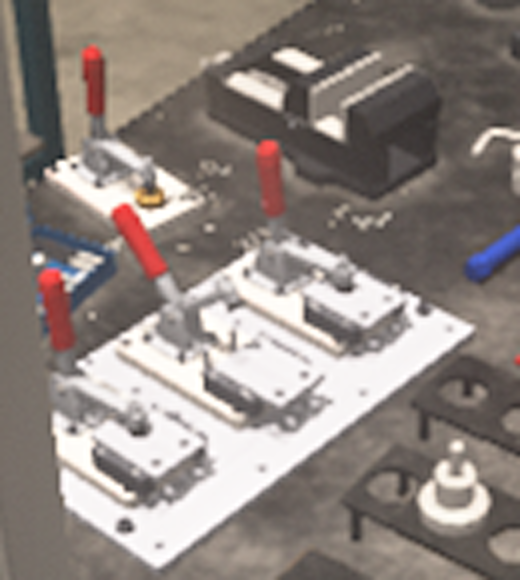

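```bash
python3 - <<'E'
from h import *
np.set_printoptions(precision=1,suppress=True)
d=load('top0')
P=lambda u,v,z:pt(d,185+u/5,130+v/5,z)
f=[P(*c,10) for c in[(68,103),(738,158),(715,550),(25,493)]];print(np.array(f))
for a,b in((0,1),(3,2),(0,3),(1,2)):
    w=f[b]-f[a];print(np.linalg.norm(w),np.degrees(np.arctan2(w[1],w[0])))
# white plate corners, z=22 ; middle station
for c in[(325,153),(478,163)]:print('wp',P(*c,22))
for n,cs in dict(L=[(112,285),(212,283),(208,422),(105,417)],M=[(333,328),(438,335),(433,468),(330,463)],R=[(562,320),(662,330),(655,465),(550,455)]).items():
    q=np.array([P(*c,43.5) for c in cs]);print(n,q[:,:2],q.mean(0))
    for h in dict(L=[(125,395),(180,400)],M=[(348,438),(402,443)],R=[(573,432),(627,437)])[n]:print(' hole',P(*h,43.5))
print('handle top',pt(d,185+401/5,130+65/5),'nose',pt(d,185+380/5,130+318/5))
K=d['z_map'];print(pt(d,185+385/5,130+400/5),pt(d,185+165/5,130+380/5),pt(d,185+600/5,130+410/5))
E
```

```text
[[ 704.9  128.4   10. ]
 [ 670.4 -229.7   10. ]
 [ 459.7 -210.5   10. ]
 [ 494.8  148.7   10. ]]
359.78299550164786 -95.50260181383983
360.87792581739535 -95.57661506525427
211.08131200235493 174.48858298356615
211.55014888383263 174.78507071180857
wp [672.4  -9.2  22. ]
wp [666.  -90.1  22. ]
L [[597.7 100.1]
 [598.1  48.7]
 [525.5  50.7]
 [528.8 103.2]] [562.5  75.7  43.5]
 hole [540.   93.1  43.5]
 hole [537.1  65.   43.5]
M [[573.6 -13.4]
 [569.2 -67.4]
 [500.1 -63.8]
 [503.4 -11.4]] [536.6 -39.   43.5]
 hole [516.2 -20.6  43.5]
 hole [513.3 -48.2  43.5]
R [[ 576.3 -131.4]
 [ 570.4 -182.9]
 [ 500.1 -177.3]
 [ 506.  -123.7]] [ 538.2 -153.8   43.5]
 hole [ 517.8 -135.8   43.5]
 hole [ 514.8 -163.4   43.5]
handle top [687.7 -50.5 127.2] nose [566.6 -38.5 101.6]
[535.4 -39.8  45.1] [547.7  72.8  43. ] [ 528.5 -149.7   46.4]
```

Confirmed: the middle station (crop 1: blank at 385,400, handle at 401,65) is the only one with its handle back and its nose up. Its blank sits about 12.7 mm nearer to me than the two neighbours' (from the hole midpoints), so it is clamp_a. Row yaw is about -5.5°, and the home point is about (550, -37.5). Next I square the tool to the row and shut the fingers.

Emit:
send_rows(
  deltas=[
    {"twist":9.1,"claw":255},
    {"twist":9.1,"claw":255},
    {"twist":9.1,"claw":255},
    {"claw":255},
  ],
  newtons=20,
)

```text
invalid input
```

```bash
cat >> h.py <<'E'
Y=np.radians(-5.5);EX=np.array([np.cos(Y),np.sin(Y),0]);EY=np.array([-np.sin(Y),np.cos(Y),0]);O=np.array([600,-42.5,10.])
def W(x,y,z): return O+x*EX+y*EY+[0,0,z]
def loc(p): q=np.array(p)-O; return np.array([q@EX,q@EY,q[2]])
def go(x,y,z):
    s=bot.state();d=s['tcp_rot'].T@(W(x,y,z)-s['ee_pos'])/10
    print('state loc',loc(s['ee_pos']).round(1),'tool cm',d.round(2),'F',s['ft_force'].round(2),'t',s['t'],'grip',round(s['grip_width'],1))
    R=s['tcp_rot'];print('zang',np.degrees(np.arctan2(R[1,2],R[0,2])).round(2),R[:,0].round(3))
E
python3 - <<'E'
from h import *
go(-120,0,150)
d=load('top0')
print(pt(d,262,134),pt(d,262,128),pt(d,305,130),pt(d,320,78))
E
```

```text
state loc [-315.2 -570.5  194.9] tool cm [  4.53  43.48 -41.77] F [0.11 0.03 0.41] t 0.1 grip 93.9
zang -68.23 [-0.     0.001 -1.   ]
[749.10479992 -41.59440196  10.67327384] [766.71675952 -41.75421773   8.4928368 ] [ 762.30067774 -158.60436763    1.2871186 ] [1319.86931391 -304.52402647 -904.76258329]
```

Emit:
send_rows(
  deltas=[
    {"tx":0,"ty":0,"tz":0,"twist":9.1,"claw":255},
    {"tx":0,"ty":0,"tz":0,"twist":9.1,"claw":255},
    {"tx":0,"ty":0,"tz":0,"twist":9.1,"claw":255},
    {"tx":0,"ty":0,"tz":0,"twist":0,"claw":255},
  ],
  newtons=20,
)

```text
t: 0.6
ee_pos: [231.8, -580.2, 205.1]
tcp_rot: [[-0.001, 0.995, -0.096], [0.001, -0.096, -0.995], [-1.0, -0.001, -0.0]]
ft_force: [-0.3, -0.2, -0.0]
grip_width: 57.5
```

```bash
python3 -c "
from h import *
go(-125,0,150)"
```

```text
state loc [-315.  -570.5  195.1] tool cm [  4.53  19.02 -57.05] F [-0.25 -0.17 -0.03] t 0.6 grip 57.5
zang -95.48 [-0.001  0.001 -1.   ]
```

Emit:
send_rows(
  deltas=[
    {"tx":0,"ty":1.27,"tz":-3.8,"twist":0,"claw":255},
    {"tx":0,"ty":1.27,"tz":-3.8,"twist":0,"claw":255},
    {"tx":0,"ty":1.27,"tz":-3.8,"twist":0,"claw":255},
    {"tx":0,"ty":1.27,"tz":-3.8,"twist":0,"claw":255},
    {"tx":0,"ty":1.27,"tz":-3.8,"twist":0,"claw":255},
    {"tx":0,"ty":1.27,"tz":-3.8,"twist":0,"claw":255},
    {"tx":0,"ty":1.27,"tz":-3.8,"twist":0,"claw":255},
    {"tx":0,"ty":1.27,"tz":-3.8,"twist":0,"claw":255},
    {"tx":0,"ty":1.27,"tz":-3.8,"twist":0,"claw":255},
    {"tx":0,"ty":1.27,"tz":-3.8,"twist":0,"claw":255},
    {"tx":0,"ty":1.27,"tz":-3.8,"twist":0,"claw":255},
    {"tx":0,"ty":1.27,"tz":-3.8,"twist":0,"claw":255},
    {"tx":0,"ty":1.27,"tz":-3.8,"twist":0,"claw":255},
    {"tx":0,"ty":1.27,"tz":-3.8,"twist":0,"claw":255},
    {"tx":0,"ty":1.27,"tz":-3.8,"twist":0,"claw":255},
    {"tx":0,"ty":0,"tz":0,"twist":0,"claw":255},
  ],
)

```text
t: 2.6
ee_pos: [476.9, -29.0, 205.4]
tcp_rot: [[0.0, 0.996, -0.088], [0.001, -0.088, -0.996], [-1.0, -0.0, -0.001]]
ft_force: [-1.2, 0.3, -0.3]
grip_width: 0.7
```

```bash
python3 -c "
from h import *
go(-125,0,19)
d=grab('top','top1');crop(d,185,130,340,245,5,'c3');d=grab('scene','scene1');crop(d,215,130,365,275,4,'c4')"
```

```text
state loc [-123.8    1.7  195.4] tool cm [17.64 -0.12  0.18] F [-1.23  0.32 -0.28] t 2.6 grip 0.7
zang -95.07 [ 0.     0.001 -1.   ]
```

View pics/c3.png

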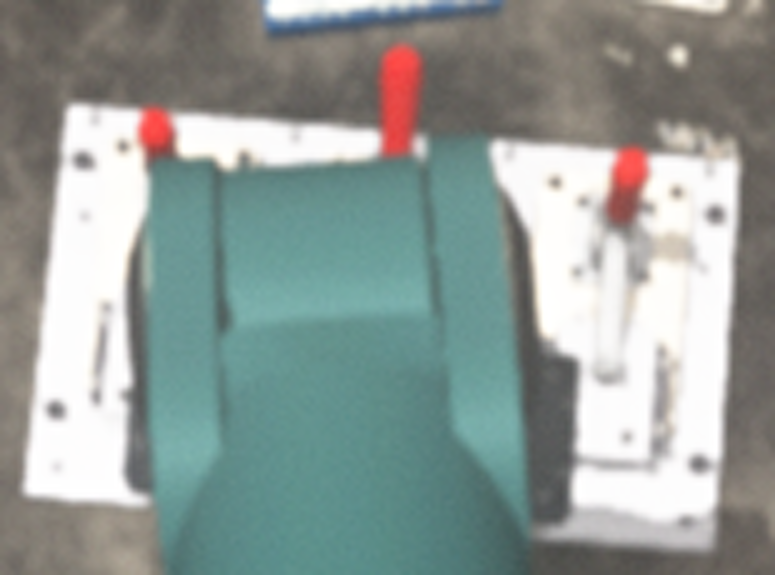

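View pics/scene1.png

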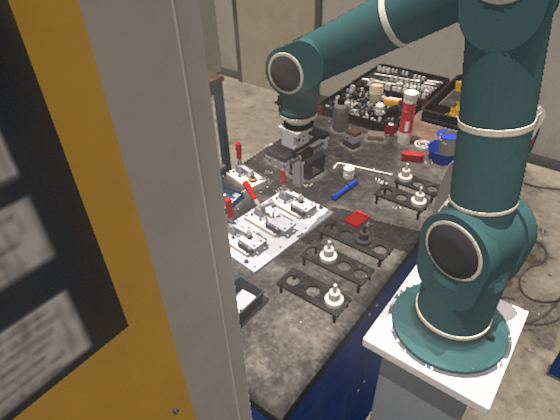

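Emit:
send_rows(
  deltas=[
    {"tx":3,"ty":0,"tz":0.1,"twist":0,"claw":255},
    {"tx":3,"ty":0,"tz":0.08,"twist":0,"claw":255},
    {"tx":3,"ty":0,"tz":0,"twist":0.4,"claw":255},
    {"tx":3,"ty":0,"tz":0,"twist":0,"claw":255},
    {"tx":2.5,"ty":0,"tz":0,"twist":0,"claw":255},
    {"tx":2,"ty":0,"tz":0,"twist":0,"claw":255},
    {"tx":1.1,"ty":0,"tz":0,"twist":0,"claw":255},
    {"tx":0,"ty":0,"tz":0,"twist":0,"claw":255},
    {"tx":0,"ty":0,"tz":0,"twist":0,"claw":255},
  ],
)

```text
t: 3.82
ee_pos: [476.5, -33.6, 30.1]
tcp_rot: [[0.001, 0.995, -0.103], [-0.0, -0.103, -0.995], [-1.0, 0.001, 0.0]]
ft_force: [-0.3, 0.2, 0.8]
grip_width: 0.4
```

```bash
python3 -c "
from h import *
go(-106,0,19)
d=grab('scene','scene2');crop(d,215,130,365,275,4,'c5')"
```

```text
state loc [-123.8   -2.9   20.1] tool cm [ 0.11  1.77 -0.31] F [-0.34  0.17  0.82] t 3.825 grip 0.4
zang -95.94 [ 0.001 -0.    -1.   ]
```

View pics/c5.png

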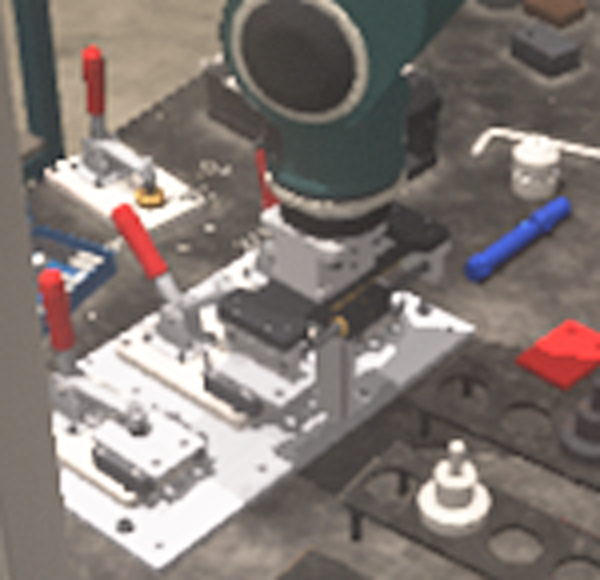

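The fingertips (crop 335,410) are in front of the blank and just above the fixture plate. Starting a slow push.

Emit:
send_rows(
  deltas=[
    {"tx":0,"ty":0.7,"tz":-0.25,"twist":-0.4,"claw":255},
    {"tx":0,"ty":0.6,"tz":0,"twist":0,"claw":255},
    {"tx":0,"ty":0.4,"tz":0,"twist":0,"claw":255},
    {"tx":0,"ty":0.3,"tz":0,"twist":0,"claw":255},
    {"tx":0,"ty":0.2,"tz":0,"twist":0,"claw":255},
    {"tx":0,"ty":0.2,"tz":0,"twist":0,"claw":255},
    {"tx":0,"ty":0.2,"tz":0,"twist":0,"claw":255},
    {"tx":0,"ty":0,"tz":0,"twist":0,"claw":255},
  ],
)

```text
t: 4.88
ee_pos: [502.5, -33.4, 29.5]
tcp_rot: [[0.0, 0.995, -0.097], [0.0, -0.097, -0.995], [-1.0, 0.0, -0.0]]
ft_force: [0.2, -0.1, -0.4]
grip_width: 0.5
```

```bash
python3 -c "
from h import *
go(-93,0,19)
d=grab('scene','scene3');crop(d,215,130,365,275,4,'c6')"
```

```text
state loc [-97.9  -0.3  19.5] tool cm [ 0.05  0.49 -0.03] F [ 0.25 -0.1  -0.41] t 4.875 grip 0.5
zang -95.54 [ 0.  0. -1.]
```

View pics/c6.png

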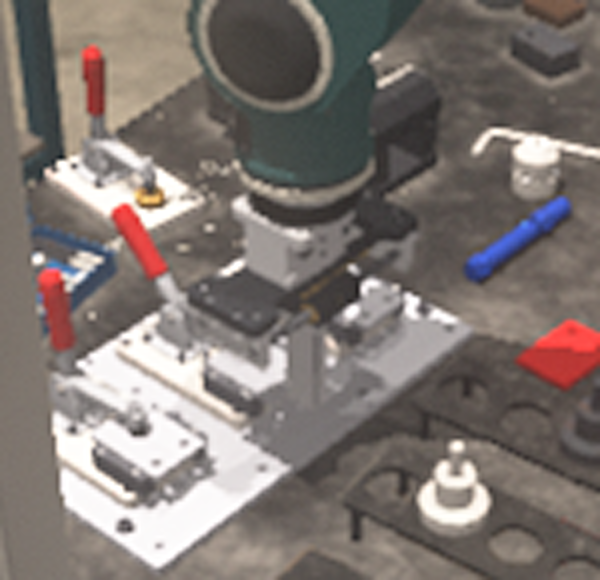

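Emit:
send_rows(
  deltas=[
    {"tx":0,"ty":0.15,"tz":0,"twist":0,"claw":255},
    {"tx":0,"ty":0.15,"tz":0,"twist":0,"claw":255},
    {"tx":0,"ty":0,"tz":0,"twist":0,"claw":255},
  ],
)

```text
t: 5.3
ee_pos: [505.4, -33.6, 29.4]
tcp_rot: [[0.0, 0.995, -0.097], [0.0, -0.097, -0.995], [-1.0, 0.0, -0.0]]
ft_force: [0.5, 0.5, -1.2]
grip_width: 0.3
```

```bash
python3 -c "
from h import *
go(-93,0,19)"
```

```text
state loc [-95.   -0.2  19.4] tool cm [ 0.04  0.2  -0.02] F [ 0.5   0.51 -1.23] t 5.3 grip 0.3
zang -95.54 [ 0.  0. -1.]
```

Emit:
send_rows(
  deltas=[
    {"tx":0,"ty":0.1,"tz":0,"twist":0,"claw":255},
    {"tx":0,"ty":0,"tz":0,"twist":0,"claw":255},
  ],
)

```text
t: 5.55
ee_pos: [506.4, -33.7, 29.4]
tcp_rot: [[0.0, 0.995, -0.097], [0.0, -0.097, -0.995], [-1.0, 0.0, -0.0]]
ft_force: [-0.7, -0.0, 0.1]
grip_width: 0.9
```

```bash
python3 -c "
from h import *
go(-93,0,19)"
```

```text
state loc [-94.1  -0.2  19.4] tool cm [ 0.04  0.11 -0.02] F [-0.73 -0.02  0.14] t 5.55 grip 0.9
zang -95.54 [ 0.  0. -1.]
```

Emit:
send_rows(
  deltas=[
    {"tx":0,"ty":0.1,"tz":0,"twist":0,"claw":255},
    {"tx":0,"ty":0,"tz":0,"twist":0,"claw":255},
  ],
)

```text
t: 5.8
ee_pos: [507.3, -33.9, 29.4]
tcp_rot: [[0.0, 0.995, -0.097], [0.0, -0.097, -0.995], [-1.0, 0.0, -0.0]]
ft_force: [-0.8, 0.2, -0.3]
grip_width: 0.4
```

Emit:
send_rows(
  deltas=[
    {"tx":0,"ty":0.08,"tz":0,"twist":0,"claw":255},
    {"tx":0,"ty":0,"tz":0,"twist":0,"claw":255},
  ],
)

```text
t: 6.05
ee_pos: [508.1, -33.9, 29.4]
tcp_rot: [[0.0, 0.995, -0.097], [0.0, -0.097, -0.995], [-1.0, 0.0, -0.0]]
ft_force: [-0.3, 0.4, -0.2]
grip_width: 0.7
```

```bash
python3 -c "
from h import *
d=grab('top','top4');crop(d,185,130,340,245,5,'c7');d=grab('scene','scene4');crop(d,245,180,325,240,8,'c8')
crop(load('scene0'),245,180,325,240,8,'c8o')"
```

```text
(no output)
```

View pics/c8.png

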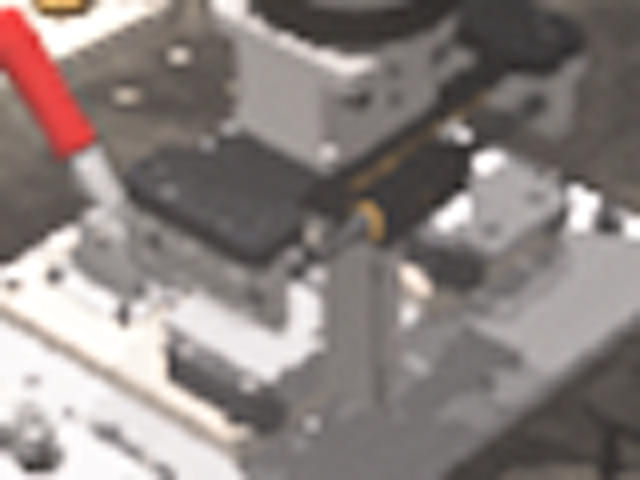

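View pics/c8o.png

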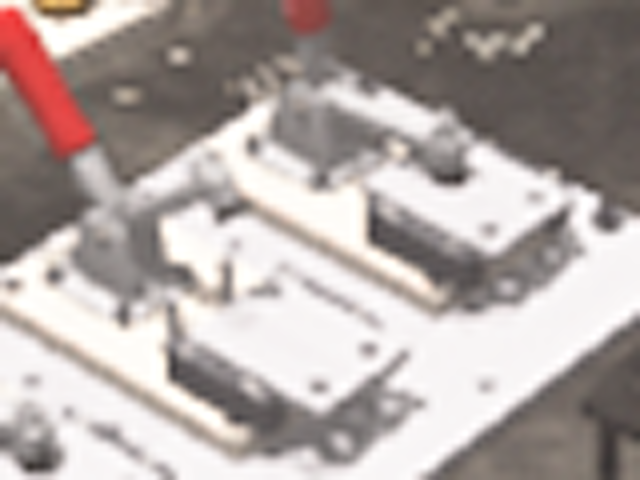

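The blank's near edge has moved back (front corner gone from (320,410) in the crop), and it is sliding with no measurable force. I'll continue in small steps until force builds at the pins.

Emit:
send_rows(
  deltas=[
    {"tx":0,"ty":0.06,"tz":0,"twist":0,"claw":255},
    {"tx":0,"ty":0,"tz":0,"twist":0,"claw":255},
  ],
)

```text
t: 6.4
ee_pos: [508.5, -33.9, 29.4]
tcp_rot: [[-0.0, 0.995, -0.097], [0.0, -0.097, -0.995], [-1.0, -0.0, -0.0]]
ft_force: [-3.2, 0.7, 2.0]
grip_width: 0.3
```

Emit:
send_rows(
  deltas=[
    {"tx":0,"ty":0.06,"tz":0,"twist":0,"claw":255},
    {"tx":0,"ty":0,"tz":0,"twist":0,"claw":255},
  ],
)

```text
t: 6.65
ee_pos: [508.6, -34.0, 29.3]
tcp_rot: [[-0.001, 0.995, -0.096], [0.0, -0.096, -0.995], [-1.0, -0.001, 0.0]]
ft_force: [-6.5, 1.3, 4.4]
grip_width: 0.3
```

Emit:
send_rows(
  deltas=[
    {"tx":0,"ty":0.06,"tz":0,"twist":0,"claw":255},
    {"tx":0,"ty":0,"tz":0,"twist":0,"claw":255},
  ],
)

```text
t: 6.9
ee_pos: [508.6, -34.0, 29.2]
tcp_rot: [[-0.003, 0.995, -0.096], [-0.0, -0.096, -0.995], [-1.0, -0.002, 0.0]]
ft_force: [-9.1, 0.8, 7.0]
grip_width: 0.5
```

Force rises steeply at TCP x≈508.6 (9 N), about 1 mm from the predicted home, so the blank is on its pins. Now I back off, rise and look.

Emit:
send_rows(
  deltas=[
    {"tx":0,"ty":-0.1,"tz":0,"twist":0,"claw":255},
    {"tx":0,"ty":-0.2,"tz":0,"twist":0,"claw":255},
    {"tx":0,"ty":-1.0,"tz":0,"twist":0,"claw":255},
    {"tx":0,"ty":-2.0,"tz":0,"twist":0,"claw":255},
    {"tx":-3,"ty":-1,"tz":0,"twist":0,"claw":255},
    {"tx":-4,"ty":0,"tz":0,"twist":0,"claw":255},
    {"tx":-4,"ty":0,"tz":0,"twist":0,"claw":255},
    {"tx":-4,"ty":0,"tz":0,"twist":0,"claw":255},
    {"tx":-4,"ty":0,"tz":0,"twist":0,"claw":255},
    {"tx":-3,"ty":0,"tz":-4,"twist":0,"claw":255},
    {"tx":0,"ty":0,"tz":-5,"twist":0,"claw":255},
    {"tx":0,"ty":0,"tz":-5,"twist":0,"claw":255},
    {"tx":0,"ty":0,"tz":-4,"twist":0,"claw":255},
    {"tx":0,"ty":0,"tz":0,"twist":0,"claw":255},
  ],
)

```text
t: 8.65
ee_pos: [483.6, 152.1, 249.3]
tcp_rot: [[-0.0, 0.996, -0.092], [0.001, -0.092, -0.996], [-1.0, -0.0, -0.001]]
ft_force: [0.2, -0.3, 0.0]
grip_width: 0.3
```

```bash
python3 -c "
from h import *
go(125,0,200)
d=grab('top','top5');crop(d,185,130,340,245,5,'c9');d=grab('scene','scene5');crop(d,245,180,325,240,8,'c10')"
```

```text
state loc [-134.5  182.5  239.3] tool cm [ 3.91 25.88 18.35] F [ 0.18 -0.3   0.01] t 8.65 grip 0.3
zang -95.29 [-0.     0.001 -1.   ]
```

View pics/c9.png

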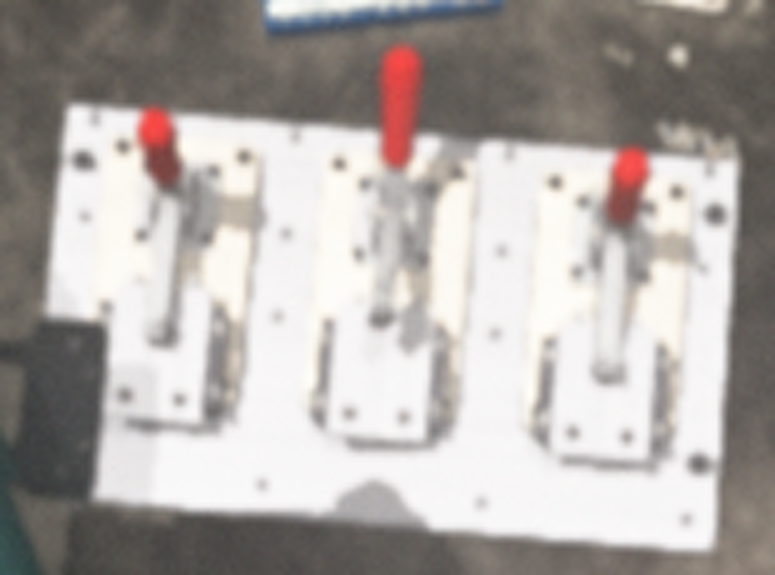

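View pics/c10.png

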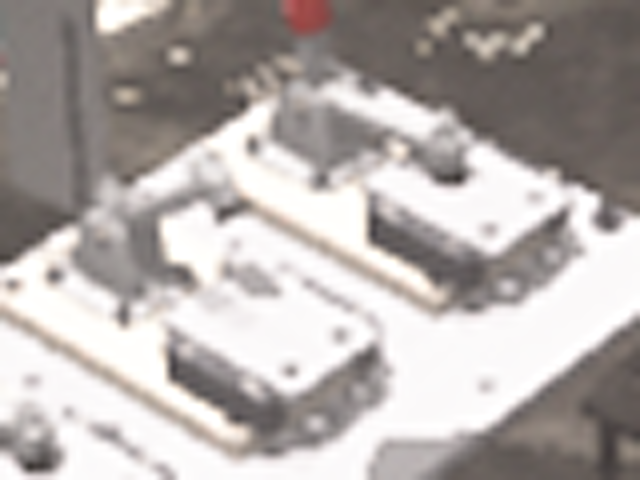

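View pics/scene5.png

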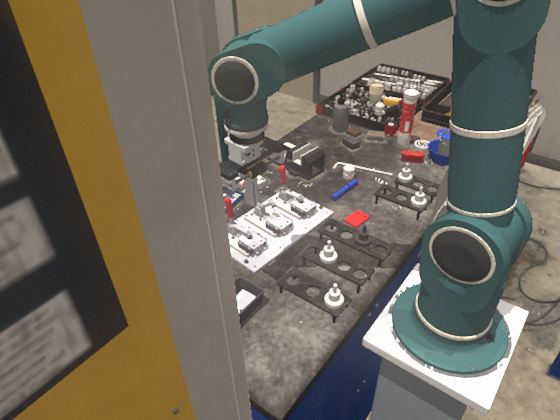

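The holes at (349,413) and (403,417) are now in line with the neighbours' to within about 0.5 mm, so the blank is home. Next I go over the row to behind the handle.

Emit:
send_rows(
  deltas=[
    {"tx":0,"ty":3.24,"tz":2.3,"twist":0,"claw":255},
    {"tx":0,"ty":3.24,"tz":2.3,"twist":0,"claw":255},
    {"tx":0,"ty":3.24,"tz":2.3,"twist":0,"claw":255},
    {"tx":0,"ty":3.24,"tz":2.3,"twist":0,"claw":255},
    {"tx":0,"ty":3.24,"tz":2.3,"twist":0,"claw":255},
    {"tx":0,"ty":3.24,"tz":2.3,"twist":0,"claw":255},
    {"tx":0,"ty":3.24,"tz":2.3,"twist":0,"claw":255},
    {"tx":0,"ty":3.24,"tz":2.3,"twist":0,"claw":255},
    {"tx":0,"ty":0,"tz":0,"twist":0,"claw":255},
    {"tx":0,"ty":0,"tz":0,"twist":0,"claw":255},
  ],
)

```text
t: 10.0
ee_pos: [724.1, -59.5, 249.3]
tcp_rot: [[-0.001, 0.995, -0.097], [0.0, -0.097, -0.995], [-1.0, -0.001, 0.0]]
ft_force: [-0.0, -0.2, 0.6]
grip_width: 0.4
```

```bash
python3 -c "
from h import *
go(128,0,90)
d=grab('scene','scene6')"
```

```text
state loc [125.1  -5.  239.3] tool cm [14.92  0.3  -0.5 ] F [-0.05 -0.17  0.62] t 10.0 grip 0.4
zang -95.58 [-0.001  0.    -1.   ]
```

View pics/scene6.png

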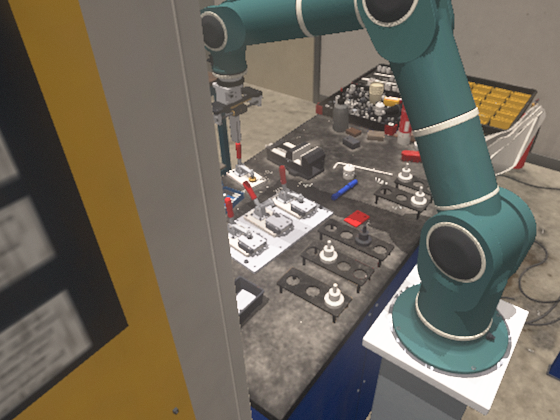

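Emit:
send_rows(
  deltas=[
    {"tx":3,"ty":0.15,"tz":-0.25,"twist":0,"claw":255},
    {"tx":3.5,"ty":0.15,"tz":-0.25,"twist":0,"claw":255},
    {"tx":3.5,"ty":0,"tz":0,"twist":0,"claw":255},
    {"tx":3,"ty":0,"tz":0,"twist":0,"claw":255},
    {"tx":1.9,"ty":0,"tz":0,"twist":0,"claw":255},
    {"tx":0,"ty":0,"tz":0,"twist":0,"claw":255},
    {"tx":0,"ty":0,"tz":0,"twist":0,"claw":255},
  ],
)

```text
t: 10.92
ee_pos: [728.7, -54.1, 101.9]
tcp_rot: [[0.002, 0.995, -0.096], [-0.0, -0.096, -0.995], [-1.0, 0.002, -0.0]]
ft_force: [0.4, -0.1, 0.5]
grip_width: 0.8
```

```bash
python3 -c "
from h import *
go(105,0,90)
d=grab('scene','scene7');crop(d,210,120,310,220,6,'c11')"
```

```text
state loc [129.3   0.8  91.9] tool cm [ 0.19 -2.43  0.08] F [ 0.42 -0.09  0.48] t 10.925 grip 0.8
zang -95.53 [ 0.002 -0.    -1.   ]
```

View pics/c11.png

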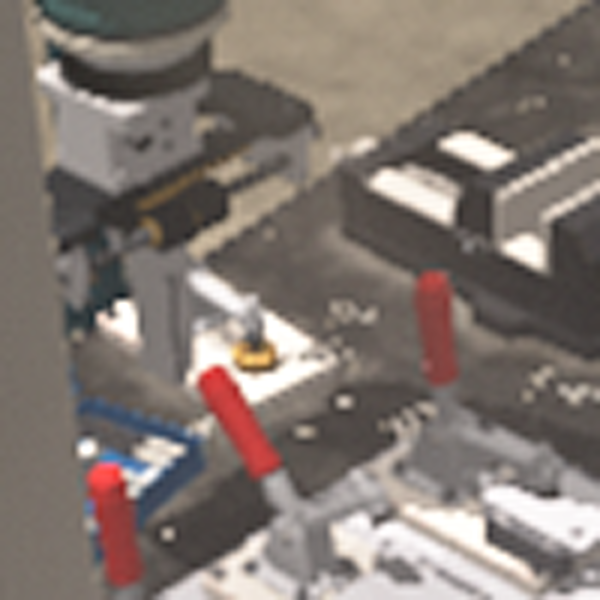

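The finger (170,330 in the crop) is behind the red handle top (215,385) and clear of the blue box and the rear clamp. Pushing it over towards the nest.

Emit:
send_rows(
  deltas=[
    {"tx":0,"ty":-0.8,"tz":0.05,"twist":0,"claw":255},
    {"tx":0,"ty":-0.8,"tz":0,"twist":0,"claw":255},
    {"tx":0,"ty":-0.5,"tz":0,"twist":0,"claw":255},
    {"tx":0,"ty":-0.5,"tz":0,"twist":0,"claw":255},
    {"tx":0,"ty":-0.5,"tz":0,"twist":0,"claw":255},
    {"tx":0,"ty":-0.5,"tz":0,"twist":0,"claw":255},
    {"tx":0,"ty":-0.5,"tz":0,"twist":0,"claw":255},
    {"tx":0,"ty":0,"tz":0,"twist":0,"claw":255},
  ],
)

```text
t: 11.98
ee_pos: [686.9, -50.8, 100.5]
tcp_rot: [[-0.0, 0.995, -0.096], [-0.0, -0.096, -0.995], [-1.0, -0.0, 0.0]]
ft_force: [1.7, -0.5, 0.8]
grip_width: 0.5
```

```bash
python3 -c "
from h import *
go(55,0,90)
d=grab('scene','scene8');crop(d,210,120,310,220,6,'c12')"
```

```text
state loc [87.3  0.1 90.5] tool cm [ 0.05 -3.23  0.01] F [ 1.72 -0.45  0.75] t 11.975 grip 0.5
zang -95.54 [-0. -0. -1.]
```

View pics/c12.png

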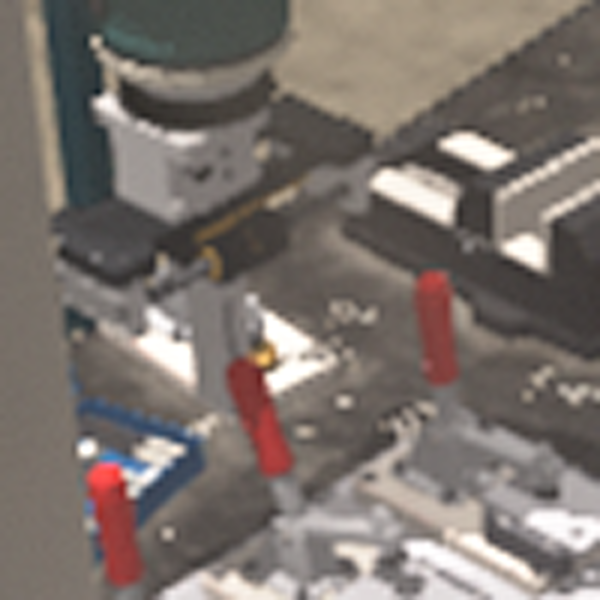

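Emit:
send_rows(
  deltas=[
    {"tx":0,"ty":-0.5,"tz":0,"twist":0,"claw":255},
    {"tx":0,"ty":-0.5,"tz":0,"twist":0,"claw":255},
    {"tx":0,"ty":-0.5,"tz":0,"twist":0,"claw":255},
    {"tx":0,"ty":-0.5,"tz":0,"twist":0,"claw":255},
    {"tx":0,"ty":-0.3,"tz":0,"twist":0,"claw":255},
    {"tx":0,"ty":-0.3,"tz":0,"twist":0,"claw":255},
    {"tx":0,"ty":0,"tz":0,"twist":0,"claw":255},
  ],
)

```text
t: 12.9
ee_pos: [661.2, -48.2, 100.4]
tcp_rot: [[-0.0, 0.995, -0.097], [0.0, -0.097, -0.995], [-1.0, -0.0, -0.0]]
ft_force: [0.9, 0.2, 0.1]
grip_width: 0.5
```

Emit:
send_rows(
  deltas=[
    {"tx":0,"ty":-0.15,"tz":0,"twist":0,"claw":255},
    {"tx":0,"ty":-0.15,"tz":0,"twist":0,"claw":255},
    {"tx":0,"ty":0,"tz":0,"twist":0,"claw":255},
  ],
)

```text
t: 13.28
ee_pos: [660.2, -48.2, 100.9]
tcp_rot: [[0.004, 0.995, -0.097], [0.0, -0.097, -0.995], [-1.0, 0.004, -0.0]]
ft_force: [15.0, -1.1, -5.4]
grip_width: 0.3
```

```bash
python3 -c "
from h import *
go(48,0,90)
d=grab('scene','scene9');crop(d,230,150,330,250,6,'c13')"
```

```text
state loc [60.5  0.1 90.9] tool cm [ 0.08 -1.25  0.01] F [15.   -1.08 -5.4 ] t 13.275 grip 0.3
zang -95.55 [ 0.004  0.    -1.   ]
```

View pics/c13.png

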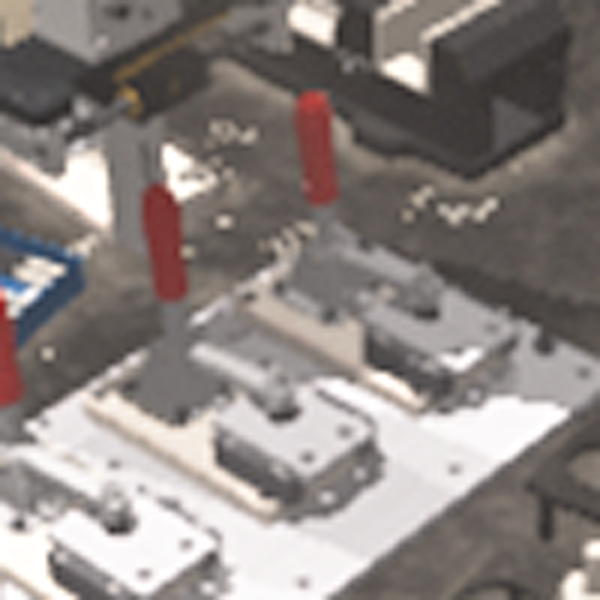

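The handle (165,240) is upright like its neighbour's, the foot (285,400) is on the blank and the force has risen to 15 N. The clamp is closed. Drawing the hand clear.

Emit:
send_rows(
  deltas=[
    {"tx":0,"ty":0.15,"tz":0,"twist":0,"claw":255},
    {"tx":0,"ty":0.5,"tz":0,"twist":0,"claw":255},
    {"tx":0,"ty":1.5,"tz":0,"twist":0,"claw":255},
    {"tx":0,"ty":2.5,"tz":0,"twist":0,"claw":255},
    {"tx":-2,"ty":2,"tz":0,"twist":0,"claw":255},
    {"tx":-4,"ty":0,"tz":0,"twist":0,"claw":255},
    {"tx":-4,"ty":0,"tz":0,"twist":0,"claw":255},
    {"tx":-4,"ty":0,"tz":0,"twist":0,"claw":255},
    {"tx":-2,"ty":0,"tz":0,"twist":0,"claw":255},
    {"tx":0,"ty":-2,"tz":3,"twist":0,"claw":255},
    {"tx":0,"ty":-3,"tz":4,"twist":0,"claw":255},
    {"tx":0,"ty":-3,"tz":5,"twist":0,"claw":255},
    {"tx":0,"ty":-3,"tz":5,"twist":0,"claw":255},
    {"tx":0,"ty":-3,"tz":5,"twist":0,"claw":255},
    {"tx":0,"ty":-3,"tz":5,"twist":0,"claw":255},
    {"tx":0,"ty":0,"tz":0,"twist":0,"claw":255},
    {"tx":0,"ty":0,"tz":0,"twist":0,"claw":255},
    {"tx":0,"ty":0,"tz":0,"twist":0,"claw":255},
  ],
)

```text
t: 15.58
ee_pos: [530.0, -305.4, 260.0]
tcp_rot: [[-0.0, 0.996, -0.095], [0.001, -0.095, -0.996], [-1.0, -0.001, -0.001]]
ft_force: [0.4, 0.7, 0.1]
grip_width: 0.8
```

```bash
python3 -c "
from h import *
go(48,0,90)
d=grab('top','top10');crop(d,185,130,340,245,5,'c15');d=grab('scene','scene10');crop(d,230,150,330,250,6,'c14')"
```

```text
state loc [ -44.5 -268.4  250. ] tool cm [ 16.02   9.29 -26.82] F [0.43 0.69 0.12] t 15.575 grip 0.8
zang -95.43 [-0.     0.001 -1.   ]
```

View pics/c14.png

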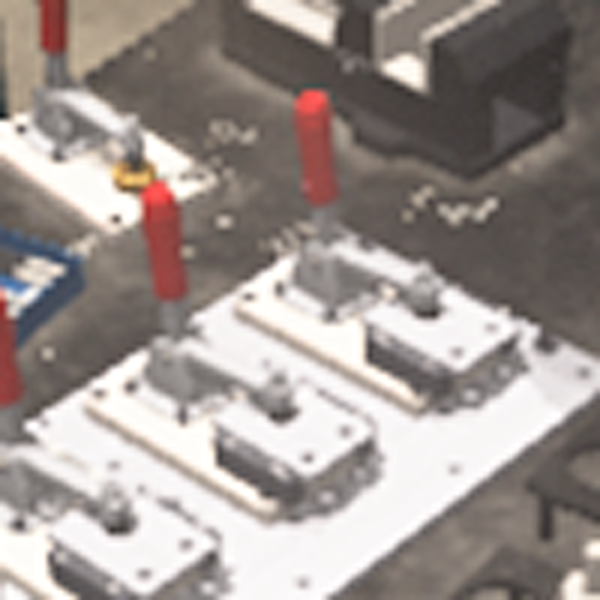

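View pics/c15.png

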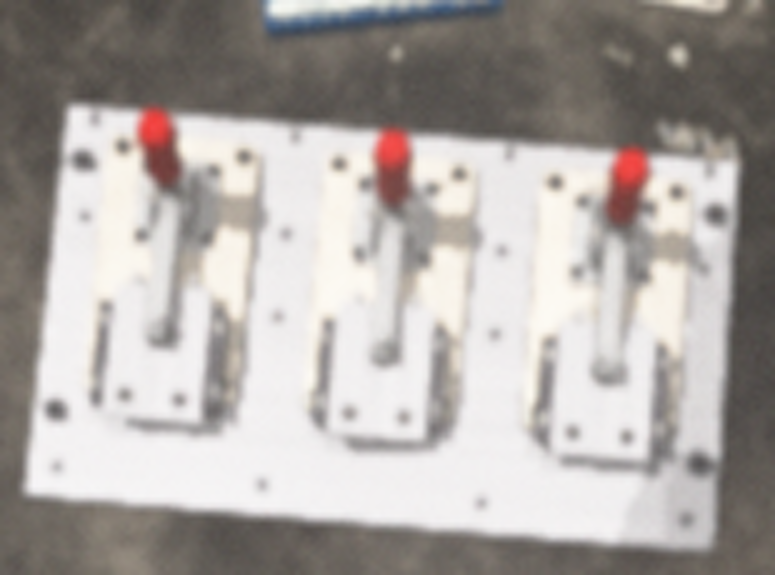

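View pics/top10.png

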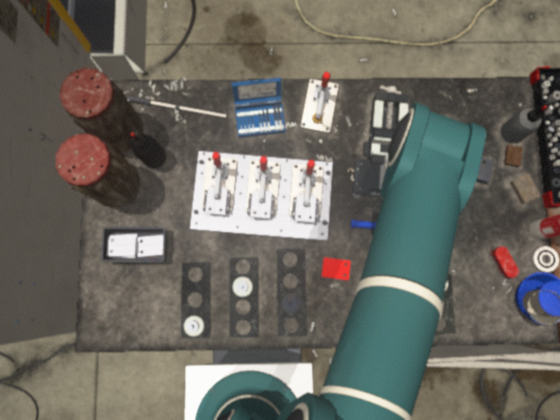

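All three stations now match: handle tops at (155,128), (393,148) and (630,165) in the crop are evenly in line, and so are the blanks' holes. The hand is clear at z = 260.

```bash
python3 -c "
from cell import bot
print(bot.close_job())"
```

```text
the job is handed in; nothing more can be done
None
```

The middle station is ready: its blank is home against the stop pins, its clamp is closed with the foot on the blank, and the hand is clear. I handed the job in at about 15.7 s.

- **Push home:** I pushed the blank about 13 mm with the shut fingertips until the force rose at the pins. It reached 9 N along the push, plus an unexpected 7 N upward that I put down to friction between finger and blank. Contact came about 1 mm beyond the predicted home point, within the 2 mm calibration tolerance.
- **Clamp:** I pushed the handle over from behind until it stopped, at 15 N along the push.
- **Last pictures:** The blank's holes and the handle top line up with the two neighbours to about half a millimetre. The two clamped stations look unmoved, and the other things I could see look undisturbed. The arm hid part of the bench on the right in the last top view. The wrist reads about 0 N.
- **Not measured:** I did not measure the clamp's joint value directly. That the foot is on the blank rests on the stop force, the finger position at the stop and the pictures.

One move call was refused at the start because its rows left out some values. I sent it again in full and nothing had moved in between.

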